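Close the sample magazine with its end plug

TASK

Close the sample magazine: take the wide round end plug by its stem and press it straight down into the magazine's mouth, against the spring-loaded stack of discs, until it snaps in under all three catches. Let go and leave it there, upright and held by the catches. Leave the narrow plug and the square plug where they stand.

Things in the scene. Friction and masses are not known exactly. Their poses are not given: they have to be found in the camera images.
- wide_plug: The end plug to use: bare aluminium, 140 g, round foot 52 mm wide and 14 mm thick. Stem 20 mm in diameter, 55 mm tall, on the foot's centre. Origin: centre of the underside; z up the stem. The catches snap over the foot once its underside is below 52 mm above the bench; press to about 46 mm (10 to 18 N). Let go, it rises to 52 mm and stays, stem out of the mouth.
- narrow_plug: A plug for another magazine, not to be moved: bare aluminium, round foot only 34 mm in diameter and 14 mm thick, same stem. Stem 20 mm in diameter, 55 mm tall, on the foot's centre. Origin: centre of the underside; z up the stem.
- square_plug: A plug for another magazine, not to be moved: bare aluminium, square foot 48 x 48 mm and 14 mm thick, same stem. Stem 20 mm in diameter, 55 mm tall, on the foot's centre. Origin: centre of the underside; z up the stem.
- magazine: Fixed upright clear tube, bore 62 mm, on a 110 mm square plate; metal funnel mouth 84 mm wide at the rim (96 mm high), narrowing to the bore at 80 mm. In it a stack of white 37 mm discs on a spring: top at 78 mm, goes down 36 mm (4 to 13 N). Three sloping spring catches at 84 to 66 mm height reach in to 20 mm from the axis: keep fingertips above 84 mm. Origin: tube axis at bench height, z up.
Mind the look-alikes: they are no part of the job. Leave any pink or turquoise look-alike of the wide_plug alone.

How it is judged (in metres and radians):
At the end, for the whole second after the job is handed in: The wide round plug is in the magazine, held under the catches: its underside 35 to 56 mm above the bench, within 10 mm of the tube's axis, upright within 10 degrees, at rest and let go (z of wide_plug in the frame of magazine between 0.035 and 0.056 m and horizontal distance between wide_plug and magazine below 0.01 m and angle between wide_plug's own z axis and vertical below 0.17 rad and linear speed of wide_plug below 0.02 m/s); the robot touches nothing.
It fails at once if the narrow plug is moved by more than 30 mm or tipped over (distance of narrow_plug from where it was at the start of the episode above 0.03 m or angle between narrow_plug's own z axis and vertical above 0.5 rad).
It fails at once if the square plug is moved by more than 30 mm or tipped over (distance of square_plug from where it was at the start of the episode above 0.03 m or angle between square_plug's own z axis and vertical above 0.5 rad).
It also fails if it takes over 43 s, if anything falls off the work surface, if the arm or the gripper's body presses on something with over 40 N, if the wrist force passes 120 N, or if a joint passes its speed limit or range.

ROBOT

A 7-joint arm with a two-finger parallel gripper is mounted at the origin on the work surface. World frame = base frame: x ahead of the robot, y to its left, z up, the work surface at z = 0. Lengths are in m, angles in degrees, forces in N, time in s.
With the tool pointing down it reaches from about 0.425 to 0.875 m from the base axis. Payload 4.7 kg.
Tool frame: the origin (TCP) lies midway between the tips of the shut fingers; the grasp point (between the pads) lies 19 mm behind it (env.grip_point_offset is the distance from the TCP to the grasp point, in m); z points along the fingers, y is the line along which they close (so a half turn about z gives the same grasp; the last joint's range is limited). The gripper opens to 87 mm and grips with 3 to 60 N. Pads are 19 mm wide; open, the fingers measure 117 mm over their backs; the gripper's body (75 mm by 190 mm) begins 51 mm behind the grasp point.
Start: joints at [65.094, 18.392, -4.016, 83.108, 1.295, 78.541, -3.26], TCP at [0.282, -0.586, 0.198] pointing down, gripper open.
Joint ranges: [-163.93, 163.93], [-17.29, 119.83], [-79.2, 71.16], [3.27, 140.29], [-89.18, 269.18], [5.43, 117.66], [-154.24, 154.24]. Speed limits (degrees/s): [147.25, 147.25, 180, 180, 180, 180, 180].

INTERFACE

Orientations are given as [roll, pitch, yaw] about the fixed x, y, z axes, in that order (R = Rz(yaw) Ry(pitch) Rx(roll)).
In Python, from cell import env gives the robot as it stands.
- The arm moves only by the shell command python3 -m jog 'ROWS' [FORCE]. ROWS is JSON, a list of rows, each a list of 7 numbers: the shift along the tool's x, y, z in m, then the turn, a rotation vector about the tool's x, y, z in rad, then the finger opening in m, from 0 to 0.087. A call has 1 to 12 rows; each row shifts and turns the commanded pose from where the row before left it, along the tool's axes as they then stand; what a row does not reach is not made up. A row lasts 1/12 s, in which the tool goes at most 41.7 mm and 7.16 degrees, less where a joint would pass 70% of its speed; a pose out of reach is approached as far as the arm can. A call is refused whole if a number of a shift passes 0.0417 or a number of a turn 0.125, either way. A call with a gripper value outside its range is refused whole. The fingers move at their own pace and stop on an object; FORCE is the grip in N (left out, the last holds). Time passes only in rows, so rows that do not move let the fingers close. It gives the time, the measured TCP pose, the force, the opening and the grip force at its end, in the units of the state.
- env.get_obs(): the state, without advancing time (a new reading comes with each control period).
- env.read_camera(name): name is "scene" or "top" or "wrist"; returns the picture (480x640x3 uint8, blue, green, red); there is no depth.
- env.get_calibration(name): a dict with "fov_y" (degrees; the focal length in pixels is half the picture's height over the tangent of half this angle, whatever the lens; pixels are square), "cx", "cy" (the principal point, pixels), "pose" (4x4, takes a point from camera to world coordinates). Camera axes: x right, y up, looking along -z (the intrinsics and any distortion apply to the point x, -y, -z); pixel columns grow to the right and rows downward; lengths in m; the calibration is good to about 2 mm. A picture is of the moment at which its call begins: read the wrist's pose just before it. get_calibration takes no time and is no camera call; for the wrist camera it gives the pose at the moment of the call.
- env.sign_off(): hands the job in; it is judged then, once.
The state is a dict: "time_s": time; "qpos": joint angles; "joint_velocities": joint speeds; "effort": joint torques, N m; "tool_pos": TCP position; "tool_rot": TCP orientation; "force": force on the tool from outside, world axes, zero at the start; "wrist_torque": the same for the moment, N m; "grip_width": finger opening in m; "grasp_force": force on a finger pad.
Only numpy, scipy, OpenCV 4.12 (cv2) and the standard library are available. Lean on these libraries where they do the work, as an engineer would, in place of code of your own. Each camera call takes 0.05 s, during which the arm holds its last target. There are 200 camera calls.

## Working session

There is one attempt and no reset: what is moved stays moved. The work goes in short steps, Python scripts to look and compute and a shell command to move; the robot and the scene stay as the last step left them, time stands still between calls to the robot, and variables do not carry over. Pictures are saved under pics/ and viewed, at most 10 in all, crops included, and the job is handed in when it is done.

```bash
mkdir -p pics; ls; python3 - <<'E'
from cell import env
import cv2,numpy as np
for n in ["scene","top"]:
    cv2.imwrite(f"pics/{n}0.png",env.read_camera(n))
    c=env.get_calibration(n);print(n,{k:(np.round(v,4).tolist() if k=="pose" else v) for k,v in c.items()})
c=env.get_calibration("wrist");print({k:(np.round(v,4).tolist() if k=="pose" else v) for k,v in c.items()})
o=env.get_obs();print(o["tool_pos"],o["tool_rot"],o["time_s"],env.grip_point_offset,o["force"])
E
```

```text
pics
scene {'fov_y': 46.65620979705933, 'cx': 322.97666893123545, 'cy': 239.32387763832503, 'pose': [[0.0788, -0.5696, 0.8181, 1.1517], [0.9968, 0.0358, -0.0711, -0.0342], [0.0112, 0.8212, 0.5706, 0.4961], [0.0, 0.0, 0.0, 1.0]]}
top {'fov_y': 51.13788806096541, 'cx': 317.7807055230142, 'cy': 242.75445198731646, 'pose': [[-0.0973, 0.9732, -0.2084, 0.4045], [-0.9953, -0.0951, 0.0206, 0.0197], [0.0002, 0.2094, 0.9778, 0.713], [0.0, 0.0, 0.0, 1.0]]}
{'fov_y': 71.15450321427387, 'cx': 316.5282692066692, 'cy': 239.56025833026342, 'pose': [[0.434, 0.8684, 0.2397, 0.3468], [-0.9009, 0.4186, 0.1145, -0.5537], [-0.0009, -0.2657, 0.9641, 0.3846], [0.0, 0.0, 0.0, 1.0]]}
[ 0.28170327 -0.58516943  0.19738263] [-1.79900994e+02  6.95559679e-03  2.57128393e+01] 0.1 0.0187 [0.3209463  0.45491358 0.17252846]
```

View pics/scene0.png

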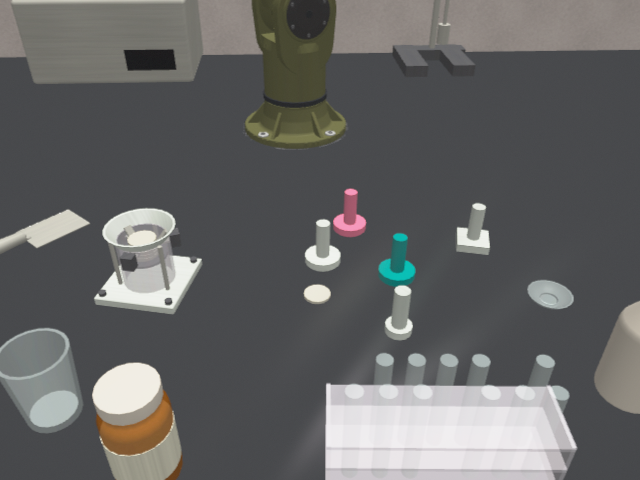

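View pics/top0.png

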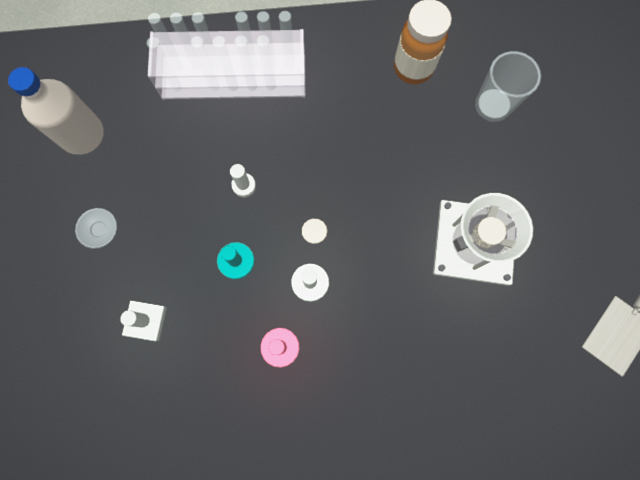

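Scene shows four kinds of plugs. The bare ones are at scene (323,245)/top (310,282) with a wide round foot, scene (400,312)/top (241,182) with a narrow foot, and scene (475,228)/top (142,321) with a square foot. Pink (350,210) and turquoise (398,260) are look-alikes. The wide bare round one is the target. The magazine is at scene (145,250)/top (490,235). I'll confirm in an enlarged crop.

```bash
python3 - <<'E'
import cv2,numpy as np
s=cv2.imread("pics/scene0.png");t=cv2.imread("pics/top0.png")
def c(im,x,y,w,h): return cv2.resize(im[y:y+h,x:x+w],(400,300),interpolation=cv2.INTER_CUBIC)
cv2.imwrite("pics/crop1.png",np.vstack([np.hstack([c(s,283,210,80,60),c(t,270,250,80,60)]),np.hstack([c(s,80,200,160,120),c(t,410,180,160,120)])]))
E
```

```text
(no output)
```

View pics/crop1.png

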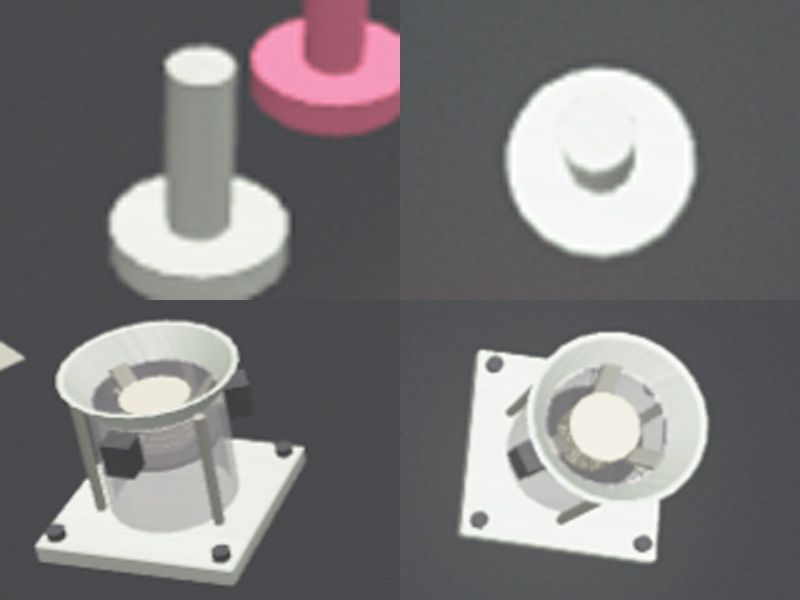

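The crop confirms a bare metal, round, wide foot. Its stem top is at scene (323.2,223.2)/top (309.6,276.8), and the foot top at scene (323,255)/top (310,282.4). The magazine rim centre is at scene (139.2,228)/top (497.2,227.2), and the plate centre at scene (148.4,279.2)/top (476.6,242.4).

```bash
cat > h.py <<'E'
from cell import env
import numpy as np
def ray(cal,p):
    f=240/np.tan(np.radians(cal["fov_y"]/2));P=np.array(cal["pose"])
    d=P[:3,:3]@[(p[0]-cal["cx"])/f,-(p[1]-cal["cy"])/f,-1];return P[:3,3],d/np.linalg.norm(d)
def tri(rs):
    A=sum(np.eye(3)-np.outer(d,d) for o,d in rs);b=sum((np.eye(3)-np.outer(d,d))@o for o,d in rs)
    x=np.linalg.solve(A,b);return x,[np.linalg.norm(np.cross(x-o,d)) for o,d in rs]
def atz(r,z): o,d=r;return o+d*(z-o[2])/d[2]
def proj(cal,X):
    f=240/np.tan(np.radians(cal["fov_y"]/2));P=np.array(cal["pose"]);q=P[:3,:3].T@(np.array(X)-P[:3,3])
    return cal["cx"]-f*q[0]/q[2],cal["cy"]+f*q[1]/q[2]
E
python3 - <<'E'
from h import *
S=env.get_calibration("scene");T=env.get_calibration("top")
for n,a,b,z in [("stemtop",(323.2,223.2),(309.6,276.8),.069),("foot",(323,255),(310,282.4),.014),("rim",(139.2,228),(497.2,227.2),.096),("plate",(148.4,279.2),(476.6,242.4),.01),
 ("narrowtop",(402,292),(238,172),.069),("pinktop",(350.5,193),(277,347),.069),("turqtop",(400,238),(232,255),.069)]:
    x,e=tri([ray(S,a),ray(T,b)]);print(n,x.round(4),np.round(e,4),atz(ray(S,a),z).round(4),atz(ray(T,b),z).round(4))
o=env.get_obs();print(o["tool_pos"],o["time_s"])
E
```

```text
stemtop [0.4982 0.0218 0.068 ] [0.0008 0.0008] [0.4997 0.0225 0.069 ] [0.498  0.0211 0.069 ]
foot [0.4983 0.0222 0.0125] [0.0008 0.0008] [0.5003 0.0228 0.014 ] [0.498  0.0214 0.014 ]
rim [ 0.5342 -0.2209  0.0942] [0.0011 0.0011] [ 0.5376 -0.2189  0.096 ] [ 0.534  -0.2214  0.096 ]
plate [ 0.5331 -0.2225  0.008 ] [0. 0.] [ 0.5357 -0.2217  0.01  ] [ 0.5327 -0.2217  0.01  ]
narrowtop [0.6509 0.1047 0.0661] [0.0002 0.0002] [0.6543 0.104  0.069 ] [0.6498 0.1041 0.069 ]
pinktop [0.4135 0.071  0.0663] [0.0006 0.0006] [0.418  0.0709 0.069 ] [0.4134 0.0702 0.069 ]
turqtop [0.5376 0.1222 0.0652] [0.0024 0.0024] [0.5426 0.1234 0.069 ] [0.5364 0.1192 0.069 ]
[ 0.28170327 -0.58516943  0.19738263] 0.1
```

```bash
R='[0.019,-0.0187,0,0,0,0,0.06]'; python3 -m jog '[[0.01,-0.01,0,0,0,0,0.06],[0.022,-0.022,0,0,0,0,0.06],[0.025,-0.025,0,0,0,0,0.06],[0.025,-0.025,0,0,0,0,0.06],[0.025,-0.025,0,0,0,0,0.06],[0.025,-0.025,0,0,0,0,0.06],[0.025,-0.025,0,0,0,0,0.06],[0.025,-0.025,0,0,0,0,0.06],[0.025,-0.025,0,0,0,0,0.06],[0.025,-0.025,0,0,0,0,0.06],[0.025,-0.025,0,0,0,0,0.06],[0.025,-0.025,0,0,0,0,0.06]]' 20
python3 -m jog '[[0.025,-0.025,0,0,0,0,0.06],[0.025,-0.025,0,0,0,0,0.06],[0.025,-0.025,0,0,0,0,0.06],[0.025,-0.025,0,0,0,0,0.06],[0.02,-0.02,0,0,0,0,0.06],[0.015,-0.015,0,0,0,0,0.06],[0.01,-0.01,0,0,0,0,0.06],[0,0,0,0,0,0,0.06],[0,0,0,0,0,0,0.06]]'
cat >> h.py <<'E'
from scipy.spatial.transform import Rotation as Ro
def delta(target):
    o=env.get_obs();R=Ro.from_euler("xyz",o["tool_rot"],degrees=True)
    print("t",o["time_s"],"pos",np.round(o["tool_pos"],4),"rot",np.round(o["tool_rot"],2),"F",np.round(o["force"],2),"w",o["grip_width"],"g",o["grasp_force"])
    print("tool delta",np.round(R.inv().apply(np.array(target)-o["tool_pos"]),4),"to level rotvec",np.round((R.inv()*Ro.from_euler("xyz",[180,0,o["tool_rot"][2]],degrees=True)).as_rotvec(),4))
E
python3 - <<'E'
from h import *
import cv2
c=env.get_calibration("wrist");im=env.read_camera("wrist");np.save("wc.npy",np.array(c["pose"]))
cv2.imwrite("pics/w1.png",im)
print("expected stemtop,foot:",proj(c,(.4985,.022,.069)),proj(c,(.4985,.022,.014)))
delta((.4985,.022,.042))
E
```

```text
time_s: 1.1
tool_pos: [0.4137, -0.2074, 0.1981]
tool_rot: [180.0, 0.0, 25.7]
force: [0.2, -0.5, -0.0]
grip_width: 0.06
grasp_force: 0.0
time_s: 1.85
tool_pos: [0.4811, -0.0156, 0.198]
tool_rot: [-180.0, 0.1, 25.8]
force: [-0.3, -0.5, 0.0]
grip_width: 0.0602
grasp_force: 0.0
expected stemtop,foot: (np.float64(288.81488308238295), np.float64(191.40766484723122)) (np.float64(292.76276910824066), np.float64(184.99108352542783))
t 1.9 pos [ 0.481  -0.0167  0.198 ] rot [1.7999e+02 7.0000e-02 2.5680e+01] F [ 0.48 -1.12 -0.17] w 0.060051968056869465 g 0.0
tool delta [ 0.0328 -0.0273  0.1559] to level rotvec [0.0002 0.0012 0.    ]
```

View pics/w1.png

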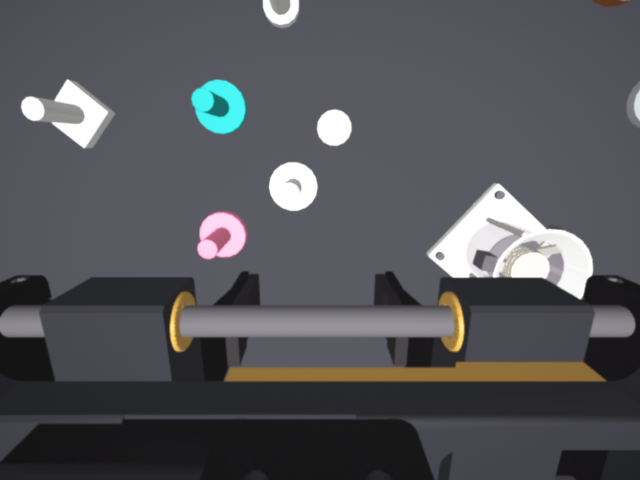

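The wrist view shows the wide plug's foot at (293,186) and stem at (290,190), which matches the prediction. I'll move over it and descend.

```bash
python3 -m jog '[[0.011,-0.009,0,0,0,0,0.06],[0.011,-0.009,0,0,0,0,0.06],[0.0108,-0.0093,0,0,0,0,0.06],[0,0,0.02,0,0,0,0.06],[0,0,0.02,0,0,0,0.06],[0,0,0.02,0,0,0,0.06],[0,0,0.01,0,0,0,0.06],[0,0,0,0,0,0,0.06],[0,0,0,0,0,0,0.06]]'
python3 - <<'E'
from h import *
import cv2
c=env.get_calibration("wrist");im=env.read_camera("wrist")
cv2.imwrite("pics/w2.png",im)
print("expected stemtop,foot:",proj(c,(.4985,.022,.069)),proj(c,(.4985,.022,.014)))
delta((.4985,.022,.042))
E
```

```text
time_s: 2.65
tool_pos: [0.499, 0.0221, 0.1283]
tool_rot: [-180.0, 0.0, 25.6]
force: [-0.7, 0.3, -0.5]
grip_width: 0.06
grasp_force: 0.0
expected stemtop,foot: (np.float64(316.6598189761182), np.float64(245.49776486584312)) (np.float64(316.59865549701436), np.float64(228.63445006385393))
t 2.7 pos [0.4997 0.0224 0.1291] rot [ 1.7996e+02 -4.0000e-02  2.5640e+01] F [0.49 0.57 0.13] w 0.05975960322494698 g 0.0
tool delta [-0.0013 -0.0002  0.0871] to level rotvec [ 0.0006 -0.0008 -0.    ]
```

View pics/w2.png

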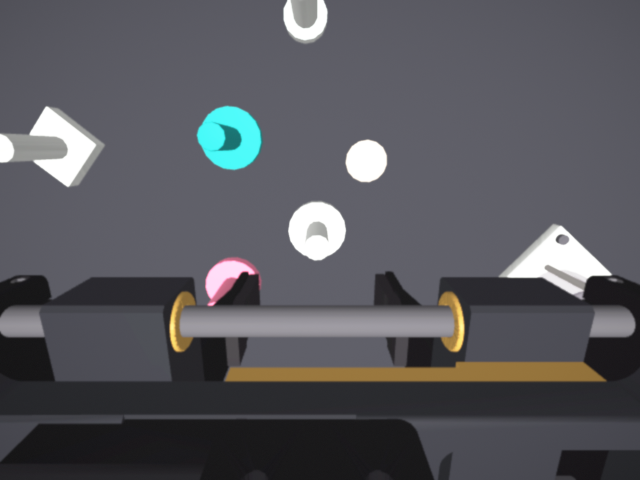

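The stem top at (317,247) and foot at (317,230) match the prediction, so the fingers are centred. I'll descend and grip.

```bash
python3 -m jog '[[0,0,0.015,0,0,0,0.06],[0,0,0.02,0,0,0,0.06],[0,0,0.02,0,0,0,0.06],[0,0,0.015,0,0,0,0.06],[0,0,0.01,0,0,0,0.06],[0,0,0.006,0,0,0,0.06],[0,0,0,0,0,0,0.06],[0,0,0,0,0,0,0.06]]'
python3 -m jog '[[0,0,0,0,0,0,0.015],[0,0,0,0,0,0,0.01],[0,0,0,0,0,0,0.005],[0,0,0,0,0,0,0.005],[0,0,0,0,0,0,0.005],[0,0,0,0,0,0,0.005],[0,0,0,0,0,0,0.005],[0,0,0,0,0,0,0.005]]' 55
python3 - <<'E'
from h import *
delta((.4985,.022,.2))
E
```

```text
time_s: 3.37
tool_pos: [0.4999, 0.0231, 0.0431]
tool_rot: [180.0, -0.1, 25.7]
force: [-0.7, 0.3, 0.8]
grip_width: 0.0599
grasp_force: 0.0
time_s: 4.03
tool_pos: [0.4993, 0.023, 0.0424]
tool_rot: [180.0, -0.0, 25.7]
force: [0.3, -0.0, 1.0]
grip_width: 0.0161
grasp_force: 55.0
t 4.0333 pos [0.4993 0.023  0.0424] rot [179.98  -0.    25.71] F [ 0.32 -0.01  0.95] w 0.016104539412598432 g 55.029993653297424
tool delta [-0.0011  0.0006 -0.1576] to level rotvec [ 0.0003 -0.0001 -0.    ]
```

```bash
python3 -m jog '[[0,0,-0.008,0,0,0,0.005],[0,0,-0.015,0,0,0,0.005],[0,0,-0.02,0,0,0,0.005],[0,0,-0.025,0,0,0,0.005],[0,0,-0.025,0,0,0,0.005],[0,0,-0.025,0,0,0,0.005],[0,0,-0.015,0,0,0,0.005],[0,0,-0.007,0,0,0,0.005],[0,0,0,0,0,0,0.005],[0,0,0,0,0,0,0.005]]'
python3 - <<'E'
from h import *
import cv2
S=env.get_calibration("scene");T=env.get_calibration("top")
s=env.read_camera("scene");t=env.read_camera("top")
o=env.get_obs();p=np.array(o["tool_pos"]);f=p-[0,0,.042-.014]
delta((.534,-.221,.185))
a=proj(S,f);b=proj(T,f);print("foot top expected",a,b)
def c(im,x,y):
    x,y=int(x)-60,int(y)-60;print(x,y);return cv2.resize(im[y:y+120,x:x+120],(400,400),interpolation=cv2.INTER_CUBIC)
cv2.imwrite("pics/lift.png",np.hstack([c(s,*a),c(t,*b)]))
E
```

```text
time_s: 4.87
tool_pos: [0.4987, 0.0231, 0.1818]
tool_rot: [-180.0, 0.0, 25.7]
force: [-0.3, 0.1, -1.9]
grip_width: 0.0158
grasp_force: 55.0
t 4.9667 pos [0.4981 0.0231 0.1809] rot [-1.7993e+02  1.3000e-01  2.5720e+01] F [-0.05  0.25 -0.74] w 0.015596130287350416 g 54.99623000621796
tool delta [-0.0736  0.2355 -0.0042] to level rotvec [-0.0013  0.0023 -0.    ]
foot top expected (np.float64(324.2894638604741), np.float64(169.2882732725418)) (np.float64(306.634378339388), np.float64(266.2281788060458))
264 109
246 206
```

View pics/lift.png

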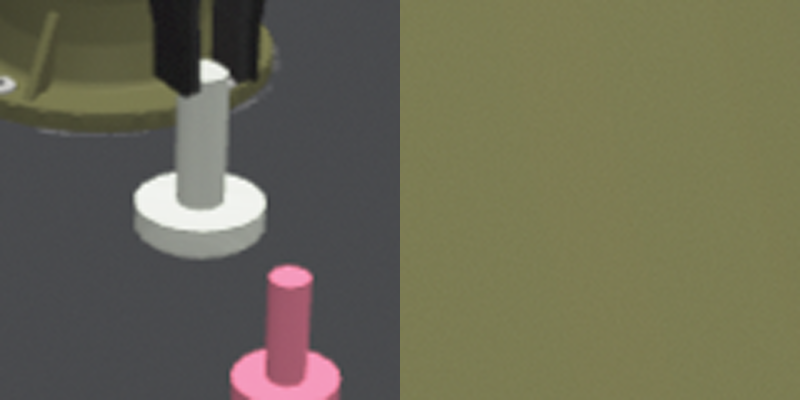

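The plug hangs straight, with its foot at about scene (324,170) as expected. The fingertips look high on the stem, so I'll check with an enlarged crop and projected markers.

```bash
python3 - <<'E'
from h import *
import cv2
S=env.get_calibration("scene");s=env.read_camera("scene")
o=env.get_obs();p=np.array(o["tool_pos"]);R=Ro.from_euler("xyz",o["tool_rot"],degrees=True)
x0,y0=284,90
im=cv2.resize(s[y0:y0+100,x0:x0+80],(480,600),interpolation=cv2.INTER_CUBIC)
def m(X,col):
    a=proj(S,X);cv2.circle(im,(int((a[0]-x0+.5)*6),int((a[1]-y0+.5)*6)),3,col,-1)
m(p,(0,0,255));m(p-[0,0,.061-.0424],(0,255,0)) if 0 else m(p+[0,0,.0187],(0,255,0))
m(p+[0,0,.069-.0424],(255,0,0));m(p-[0,0,.0424-.014],(255,0,255))
for sy in(-1,1):
  for sx in(-1,1):
    m(p+R.apply([sx*.0095,sy*.01,0]),(0,255,255))
cv2.imwrite("pics/grip.png",im)
E
```

```text
(no output)
```

View pics/grip.png

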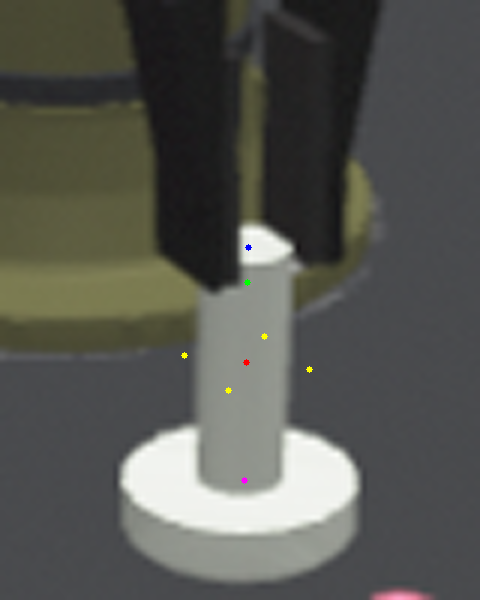

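The fingertips' corner is at crop (215,292), but the TCP reading puts it at (228,390). The tips therefore sit about 23 mm above the stated TCP, and only about 4 mm of stem is held. I'll put the plug back down and re-grip about 22 mm lower.

```bash
python3 -m jog '[[0,0,0.01,0,0,0,0.005],[0,0,0.02,0,0,0,0.005],[0,0,0.025,0,0,0,0.005],[0,0,0.025,0,0,0,0.005],[0,0,0.02,0,0,0,0.005],[0,0,0.015,0,0,0,0.005],[0,0,0.01,0,0,0,0.005],[0,0,0.006,0,0,0,0.005],[0,0,0.004,0,0,0,0.005],[0,0,0.002,0,0,0,0.005],[0,0,0,0,0,0,0.005],[0,0,0,0,0,0,0.005]]'
python3 - <<'E'
from h import *
delta((.4985,.022,.0425))
E
```

```text
time_s: 6.02
tool_pos: [0.4998, 0.0232, 0.046]
tool_rot: [180.0, -0.1, 25.7]
force: [-0.2, 0.0, -1.0]
grip_width: 0.0158
grasp_force: 55.0
t 6.0167 pos [0.4998 0.0232 0.046 ] rot [ 1.7996e+02 -6.0000e-02  2.5720e+01] F [-0.17  0.02 -1.  ] w 0.015835495186974434 g 54.99615669250488
tool delta [-0.0017  0.0005  0.0035] to level rotvec [ 0.0007 -0.0011 -0.    ]
```

```bash
python3 -m jog '[[0,0,0.002,0,0,0,0.005],[0,0,0.001,0,0,0,0.005],[0,0,0.0003,0,0,0,0.005],[0,0,0,0,0,0,0.005],[0,0,0,0,0,0,0.03],[0,0,0,0,0,0,0.05],[0,0,0,0,0,0,0.05],[0,0,0,0,0,0,0.05]]'
python3 -m jog '[[-0.001,0,0.004,0,0,0,0.05],[0,0,0.006,0,0,0,0.05],[0,0,0.006,0,0,0,0.05],[0,0,0.004,0,0,0,0.05],[0,0,0.002,0,0,0,0.05],[0,0,0,0,0,0,0.05],[0,0,0,0,0,0,0.01],[0,0,0,0,0,0,0.005],[0,0,0,0,0,0,0.005],[0,0,0,0,0,0,0.005],[0,0,0,0,0,0,0.005],[0,0,0,0,0,0,0.005]]'
python3 -m jog '[[0,0,-0.008,0,0,0,0.005],[0,0,-0.015,0,0,0,0.005],[0,0,-0.025,0,0,0,0.005],[0,0,-0.025,0,0,0,0.005],[0,0,-0.025,0,0,0,0.005],[0,0,-0.025,0,0,0,0.005],[0,0,-0.02,0,0,0,0.005],[0,0,-0.01,0,0,0,0.005],[0,0,0,0,0,0,0.005],[0,0,0,0,0,0,0.005]]'
python3 - <<'E'
from h import *
import cv2
S=env.get_calibration("scene");s=env.read_camera("scene")
o=env.get_obs();p=np.array(o["tool_pos"])
delta((.534,-.221,.175))
x0,y0=284,90
im=cv2.resize(s[y0:y0+100,x0:x0+80],(480,600),interpolation=cv2.INTER_CUBIC)
h=.0209
for z,c in [(.069,(255,0,0)),(.042,(0,0,255)),(.014,(255,0,255)),(0,(0,255,0))]:
    a=proj(S,p+[0,0,z-h]);cv2.circle(im,(int((a[0]-x0+.5)*6),int((a[1]-y0+.5)*6)),3,c,-1)
cv2.imwrite("pics/grip2.png",im)
E
```

```text
time_s: 6.68
tool_pos: [0.4991, 0.0232, 0.0421]
tool_rot: [180.0, 0.0, 25.7]
force: [0.3, -0.6, 0.4]
grip_width: 0.0346
grasp_force: 0.0
time_s: 7.68
tool_pos: [0.4984, 0.0226, 0.0202]
tool_rot: [180.0, -0.0, 25.7]
force: [0.0, 1.0, -1.2]
grip_width: 0.0186
grasp_force: 55.0
time_s: 8.52
tool_pos: [0.4981, 0.0226, 0.1728]
tool_rot: [180.0, 0.0, 25.7]
force: [-0.5, 0.5, -0.6]
grip_width: 0.0187
grasp_force: 54.9
t 8.5667 pos [0.4974 0.0226 0.1719] rot [-1.7996e+02  1.0000e-01  2.5720e+01] F [-0.03 -1.11 -1.34] w 0.018720439665493513 g 54.94695698842406
tool delta [-0.0727  0.2354 -0.0031] to level rotvec [-0.0007  0.0017 -0.    ]
```

View pics/grip2.png

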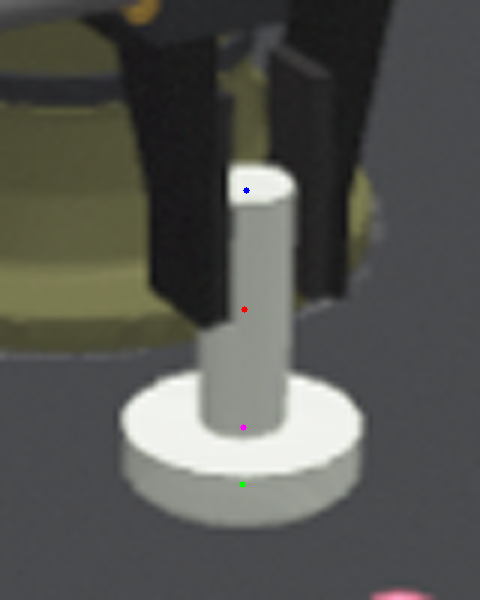

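The tips now sit about 44 mm above the underside, with a good 25 mm of stem in the grip and the plug vertical and centred. Next I'll move over the magazine.

```bash
python3 -m jog '[[-0.003,0.01,0,0,0,0,0.005],[-0.006,0.02,0,0,0,0,0.005],[-0.0077,0.025,0,0,0,0,0.005],[-0.0077,0.025,0,0,0,0,0.005],[-0.0077,0.025,0,0,0,0,0.005],[-0.0077,0.025,0,0,0,0,0.005],[-0.0077,0.025,0,0,0,0,0.005],[-0.0077,0.025,0,0,0,0,0.005],[-0.0077,0.025,0,0,0,0,0.005],[-0.0063,0.0205,0,0,0,0,0.005],[-0.0033,0.01,0,0,0,0,0.005],[0,0,0,0,0,0,0.005]]'
python3 -m jog '[[0,0,0.01,0,0,0,0.005],[0,0,0.015,0,0,0,0.005],[0,0,0.01,0,0,0,0.005],[0,0,0.006,0,0,0,0.005],[0,0,0,0,0,0,0.005],[0,0,0,0,0,0,0.005],[0,0,0,0,0,0,0.005]]'
python3 - <<'E'
from h import *
import cv2
S=env.get_calibration("scene");s=env.read_camera("scene");W=env.get_calibration("wrist");w=env.read_camera("wrist")
delta((.534,-.2215,.12))
p=np.array(env.get_obs()["tool_pos"])
x0,y0=90,160
im=cv2.resize(s[y0:y0+120,x0:x0+80],(400,600),interpolation=cv2.INTER_CUBIC)
def ring(c,z,r,col):
    a=[proj(S,np.array([c[0]+r*np.cos(t),c[1]+r*np.sin(t),z])) for t in np.linspace(0,6.283,60)]
    cv2.polylines(im,[np.int32([((u-x0+.5)*5,(v-y0+.5)*5) for u,v in a])],True,col,1)
ring((.534,-.2215),.096,.042,(0,0,255));ring(p,p[2]-.0063,.026,(0,255,0));ring(p,p[2]-.0203,.026,(255,255,0))
w2=cv2.resize(w,(400,300));cv2.imwrite("pics/mouth.png",np.hstack([im,np.vstack([w2,cv2.resize(w[150:300,220:420],(400,300))])]))
E
```

```text
time_s: 9.57
tool_pos: [0.5337, -0.2245, 0.1712]
tool_rot: [-179.9, 0.1, 25.4]
force: [-0.6, 0.0, -0.8]
grip_width: 0.0188
grasp_force: 54.9
time_s: 10.15
tool_pos: [0.5356, -0.2206, 0.1327]
tool_rot: [180.0, -0.0, 25.8]
force: [-0.1, -0.0, -0.7]
grip_width: 0.0187
grasp_force: 54.9
t 10.25 pos [ 0.5357 -0.2209  0.1329] rot [ 1.7993e+02 -5.0000e-02  2.5730e+01] F [-0.28 -0.44 -0.99] w 0.01840748608771698 g 54.94847176596522
tool delta [-0.0018 -0.0003  0.0129] to level rotvec [ 0.0012 -0.0009 -0.    ]
```

View pics/mouth.png

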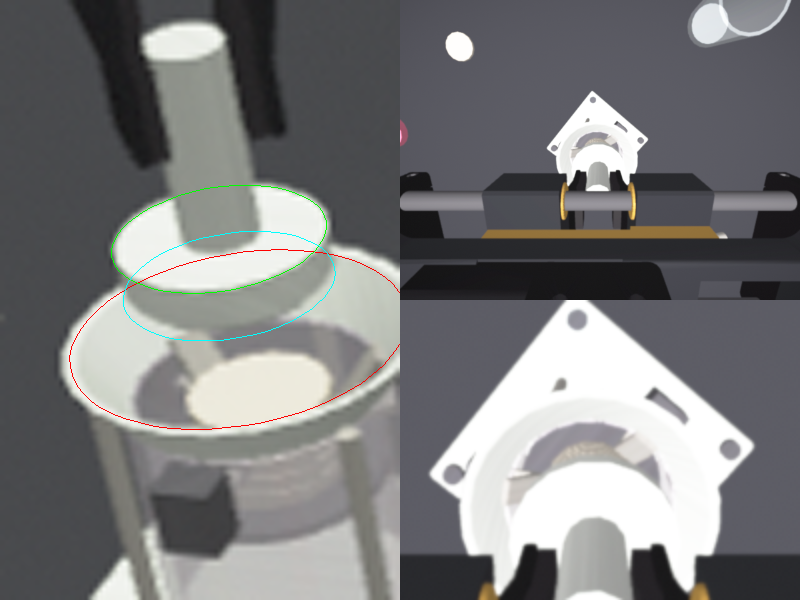

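The mouth view shows the plug's foot coinciding with the predicted green ring. The rim is within about 1.5 mm of the red ring, and in the wrist view the foot (centre 587) is centred in the rim (centre 590). I'll descend.

```bash
python3 -m jog '[[-0.0015,0,0.005,0,0,0,0.005],[0,0,0.006,0,0,0,0.005],[0,0,0.006,0,0,0,0.005],[0,0,0.006,0,0,0,0.005],[0,0,0.006,0,0,0,0.005],[0,0,0.003,0,0,0,0.005],[0,0,0,0,0,0,0.005],[0,0,0,0,0,0,0.005]]' 60
python3 -m jog '[[0,0,0.003,0,0,0,0.005],[0,0,0.003,0,0,0,0.005],[0,0,0.003,0,0,0,0.005],[0,0,0.003,0,0,0,0.005],[0,0,0,0,0,0,0.005],[0,0,0,0,0,0,0.005]]'
python3 - <<'E'
from h import *
delta((.534,-.2215,.066))
E
```

```text
time_s: 10.92
tool_pos: [0.5337, -0.2215, 0.0998]
tool_rot: [-180.0, 0.0, 25.7]
force: [0.0, -0.1, -1.5]
grip_width: 0.0187
grasp_force: 59.9
time_s: 11.42
tool_pos: [0.5348, -0.2219, 0.0897]
tool_rot: [179.9, -0.1, 25.7]
force: [-1.7, 0.4, 6.2]
grip_width: 0.0186
grasp_force: 60.0
t 11.4167 pos [ 0.5348 -0.2219  0.0897] rot [ 1.7989e+02 -7.0000e-02  2.5720e+01] F [-1.71  0.37  6.22] w 0.01863060585868537 g 59.95069152675569
tool delta [-0.0006 -0.0007  0.0237] to level rotvec [ 0.002  -0.0013 -0.    ]
```

```bash
python3 -m jog '[[0,0,0.003,0,0,0,0.005],[0,0,0.003,0,0,0,0.005],[0,0,0.003,0,0,0,0.005],[0,0,0.003,0,0,0,0.005],[0,0,0,0,0,0,0.005],[0,0,0,0,0,0,0.005]]'
python3 -m jog '[[0,0,0.003,0,0,0,0.005],[0,0,0.003,0,0,0,0.005],[0,0,0.003,0,0,0,0.005],[0,0,0.002,0,0,0,0.005],[0,0,0.001,0,0,0,0.005],[0,0,0,0,0,0,0.005],[0,0,0,0,0,0,0.005],[0,0,0,0,0,0,0.005]]'
python3 - <<'E'
from h import *
delta((.534,-.2215,.066))
E
```

```text
time_s: 11.92
tool_pos: [0.5348, -0.222, 0.0777]
tool_rot: [179.9, -0.1, 25.7]
force: [-0.4, 0.5, 5.9]
grip_width: 0.019
grasp_force: 60.0
time_s: 12.58
tool_pos: [0.535, -0.222, 0.0664]
tool_rot: [179.9, -0.1, 25.7]
force: [-3.0, 1.3, 9.9]
grip_width: 0.0188
grasp_force: 60.0
t 12.5833 pos [ 0.535  -0.222   0.0664] rot [ 1.7986e+02 -8.0000e-02  2.5710e+01] F [-3.    1.27  9.88] w 0.018765698102305408 g 59.97053484432399
tool delta [-0.0007 -0.0009  0.0004] to level rotvec [ 0.0025 -0.0015 -0.    ]
```

```bash
python3 -m jog '[[0,0,0.001,0,0,0,0.005],[0,0,0.0005,0,0,0,0.005],[0,0,0,0,0,0,0.005],[0,0,0,0,0,0,0.005]]'
python3 -m jog '[[0,0,-0.002,0,0,0,0.005],[0,0,-0.002,0,0,0,0.005],[0,0,-0.002,0,0,0,0.005],[0,0,-0.001,0,0,0,0.005],[0,0,0,0,0,0,0.005],[0,0,0,0,0,0,0.005]]'
python3 -m jog '[[0,0,-0.001,0,0,0,0.005],[0,0,0,0,0,0,0.005],[0,0,0,0,0,0,0.005]]'
```

```text
time_s: 12.92
tool_pos: [0.535, -0.222, 0.065]
tool_rot: [179.9, -0.1, 25.7]
force: [-1.8, 1.0, 10.4]
grip_width: 0.019
grasp_force: 60.0
time_s: 13.42
tool_pos: [0.535, -0.222, 0.0718]
tool_rot: [179.9, -0.1, 25.7]
force: [-1.8, 0.5, 9.8]
grip_width: 0.0185
grasp_force: 60.0
time_s: 13.67
tool_pos: [0.5349, -0.222, 0.0719]
tool_rot: [179.9, -0.1, 25.7]
force: [-0.3, -0.7, 7.6]
grip_width: 0.0185
grasp_force: 60.0
```

```bash
python3 -m jog '[[0,0,-0.0005,0,0,0,0.005],[0,0,0,0,0,0,0.005],[0,0,-0.0005,0,0,0,0.005],[0,0,0,0,0,0,0.005],[0,0,0,0,0,0,0.005]]'
```

```text
time_s: 14.08
tool_pos: [0.5347, -0.222, 0.0719]
tool_rot: [179.9, -0.1, 25.7]
force: [3.4, -0.9, 2.9]
grip_width: 0.0185
grasp_force: 60.0
```

The tool stopped rising while the force fell, so the catches hold the plug. I'll release and withdraw.

```bash
python3 -m jog '[[0,0,0,0,0,0,0.024],[0,0,0,0,0,0,0.03],[0,0,0,0,0,0,0.033],[0,0,0,0,0,0,0.033],[0,0,0,0,0,0,0.033]]' 20
python3 -m jog '[[0,0,-0.006,0,0,0,0.033],[0,0,-0.012,0,0,0,0.033],[0,0,-0.02,0,0,0,0.033],[0,0,-0.02,0,0,0,0.033],[0,0,-0.02,0,0,0,0.033],[0,0,-0.02,0,0,0,0.033],[0,0,-0.02,0,0,0,0.033],[0,0,-0.01,0,0,0,0.033],[0,0,0,0,0,0,0.033]]'
python3 -m jog '[[0.012,-0.015,0,0,0,0,0.033],[0.02,-0.025,0,0,0,0,0.033],[0.02,-0.025,0,0,0,0,0.033],[0.02,-0.025,0,0,0,0,0.033],[0.012,-0.015,0,0,0,0,0.033],[0,0,0,0,0,0,0.033],[0,0,0,0,0,0,0.033]]'
python3 - <<'E'
from h import *
import cv2
S=env.get_calibration("scene");s=env.read_camera("scene");t=env.read_camera("top");T=env.get_calibration("top")
print(proj(S,(.534,-.2215,.121)),proj(T,(.534,-.2215,.121)))
cv2.imwrite("pics/end.png",np.hstack([cv2.resize(s[170:320,70:220],(400,400)),cv2.resize(t[160:310,410:560],(400,400))]))
E
```

```text
time_s: 14.5
tool_pos: [0.5329, -0.2211, 0.0709]
tool_rot: [-179.9, 0.1, 25.7]
force: [-0.7, 0.2, 0.5]
grip_width: 0.0322
grasp_force: 0.0
time_s: 15.25
tool_pos: [0.5355, -0.2221, 0.2032]
tool_rot: [179.7, -0.2, 25.7]
force: [0.3, 0.3, 0.6]
grip_width: 0.033
grasp_force: 0.0
time_s: 15.83
tool_pos: [0.5635, -0.089, 0.1986]
tool_rot: [-180.0, 0.1, 25.9]
force: [0.1, -0.6, -1.1]
grip_width: 0.0332
grasp_force: 0.0
(np.float64(134.1194752411579), np.float64(210.10994748618495)) (np.float64(504.47659404022136), np.float64(222.26099398834015))
```

View pics/end.png

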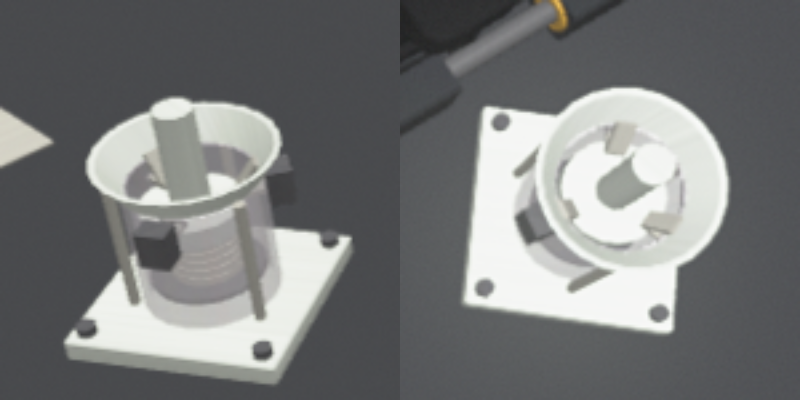

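The final view shows the stem top at crop (174,108) and (655,163), against predictions of (171,107) and (652,166). The plug is upright at the 52 mm height with the catches over the foot, and the robot is clear.

```bash
python3 -c "
from cell import env
print(env.sign_off())"
```

```text
the job is handed in; nothing more can be done
None
```

The wide plug is snapped in under the catches, upright and let go; the narrow and square plugs were not touched, and the job was handed in at about 16 s (no verdict was returned).

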